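Shut the curing cabinet and wind its timer

ROBOT

A 6-joint arm with a two-finger parallel gripper is mounted at the origin on the work surface. World frame = base frame: x ahead of the robot, y to its left, z up, the work surface at z = 0. Lengths are in mm, angles in rad, forces in N, time in s.
With the tool pointing down it reaches from about 275 to 750 mm from the base axis. Payload 10.2 kg.
Tool frame: the origin (TCP) lies midway between the tips of the shut fingers; the grasp point (between the pads) lies 19 mm behind it; z points along the fingers, y is the line along which they close (so a half turn about z gives the same grasp; the last joint's range is limited). The gripper opens to 85 mm and grips with 20 to 120 N. Pads are 22 mm wide; open, the fingers measure 114 mm over their backs; the gripper's body (76 mm by 85 mm) begins 54 mm behind the grasp point. The pads swing forward as they close: fully open they stand 13 mm farther back than shut.
Start: joints at [-0.223, 0.313, 1.498, -0, 1.331, -0.223], TCP at [525.006, -0.013, 231.294] pointing down, gripper open.
Joint ranges: [-2.94, 2.94], [-0.97, 2.17], [0.19, 2.56], [-1.23, 4.37], [0.02, 3.11], [-2.88, 2.88]. Speed limits (rad/s): [2.39, 2.39, 3.01, 3.14, 3.14, 3.14].

INTERFACE

Orientations are given as a unit quaternion [w, x, y, z].
In Python, from rig import ctrl, capture, camera_info gives the robot as it stands.
- The arm moves only by the tool apply_moves, never from a script. Its argument "targets" is a list of rows, each a list of 3 entries, a list of its own where there are three numbers: the finger opening in mm, from 0 to 85.4, then the shift along the world's x, y, z in mm, then the turn, a rotation vector about the world's x, y, z in degrees. In form: [[grip, [dx, dy, dz], [rx, ry, rz]], ...]. A call has 1 to 20 rows; each row is the pose to reach, as a shift and turn from the pose commanded when the call began; what a row does not reach only later rows make up. A row lasts 1/10 s, in which the tool goes at most 50 mm and 8.59 degrees, less where a joint would pass 70% of its speed; a pose out of reach is approached as far as the arm can. A call with a gripper value outside its range is refused whole. The fingers move at their own pace and stop on an object; "squeeze" is the grip in N (left out, the last holds). Time passes only in rows, so rows that repeat a pose let the fingers close. It gives the time, the measured TCP pose, the force, the opening and the grip force at its end, in the units of the state.
- ctrl.sense(): the state, without advancing time (a new reading comes with each control period).
- capture(name): name is "scene" or "side" or "wrist"; returns (picture, depth): 384x512x3 uint8, blue, green, red; 384x512 float32, mm along the optical axis (not along the pixel's ray), 0 where there is no reading.
- camera_info(name): a dict with "vfov" (degrees; the focal length in pixels is half the picture's height over the tangent of half this angle, whatever the lens; pixels are square), "cx", "cy" (the principal point, pixels), "extrinsics" (4x4, takes a point from camera to world coordinates). Camera axes: x right, y down, z forward; pixel columns grow to the right and rows downward; lengths in mm; the calibration is good to about 2 mm. The wrist camera is an equidistant fisheye: a pixel r from the principal point sees the ray r / f radians off the axis. A picture is of the moment at which its call begins: read the wrist's pose just before it. camera_info takes no time and is no camera call; for the wrist camera it gives the pose at the moment of the call.
- ctrl.finish_job(): hands the job in; it is judged then, once.
The state is a dict: "time_s": time; "joints": joint angles; "dq": joint speeds; "tau": joint torques, N m; "eef_pos": TCP position; "ee_rot": TCP orientation; "force": force on the tool from outside, world axes, zero at the start; "wrist_torque": the same for the moment, N m; "grip_width": opening from 0.0 (shut) to 1.0 (fully open); "grip_force": force on a finger pad.
Only numpy, scipy, OpenCV 4.12 (cv2) and the standard library are available. Lean on these libraries where they do the work, as an engineer would, in place of code of your own. Each camera call takes 0.05 s, during which the arm holds its last target. There are 200 camera calls.

TASK

The painted lures hanging in the small white cabinet are ready to cure. Push the cabinet's open door shut until it clicks home on its catch, then wind the timer on the cabinet's roof clockwise by its wing key, in as many part turns as you need, until it is fully wound and turns no further. Leave everything else on the bench where it stands.

Things in the scene. Friction and masses are not known exactly. Their poses are not given: they have to be found in the camera images.
- cabinet: White-painted metal curing cabinet fixed to the bench, 160 deep (x) x 200 wide (y) x 180 mm high. Origin: centre of underside, z up. Its open front is its own -x side (x = -80 mm). On the roof, at x = +20, y = -30 mm, a round black timer housing (72 mm across, 180 to 205 mm high) bears the wing key; a small spool stands at about x = +55, y = +75 mm.
- door (a joint): Door angle, rad: 0 = shut on the catch, grows as it swings out, 1.5 at most. Sprung ball catch: over the last 0.09 rad closing takes about 5 N at 150 mm from the hinge; past 0.04 rad the door snaps to 0 and stays. Let go short of that, a weak spring (0.1 N m/rad about 1.0 rad, 0.04 N m friction) swings it open again.
- door_hinge (a point): On the door's vertical hinge line (cabinet x = -80, y = -100 mm), at the height of its top edge, 177 mm above the bench. Turns with the door: the panel (174 mm high) runs from here along this point's own +y for 200 mm; inner face at its x = 0, outer face at x = -12 mm (outwards is -x). White frame, amber window; the top 45 mm of the frame is plain and flat and can be pushed.
- door_edge (a point): Top corner of the door's free edge on its outer face, 200 mm from the hinge, 177 mm above the bench; axes as door_hinge. An upright bar handle stands 24 mm proud of the outer face, 185 mm from the hinge, from 44 to 112 mm above the bench.
- timer_key (a joint): Winding angle of the wing key, rad: 0 = run down, grows as the key is turned clockwise seen from above, up to a firm stop at 2.7 (fully wound). Turning takes 0.08 N m at first, rising to 0.12 N m; the key stays where it is left.
- key_grip (a point): Middle of the steel wing key, 233 mm above the bench, on its vertical axis: a flat upright blade, 68 mm long along this point's x, 10 mm thick along its y, 32 mm high (16 mm above and below this point), on a 12 mm shaft above the housing. The point turns with the key; at key angle 0 its x is the cabinet's x.
- roof_spool: Wooden thread spool, 34 mm across, 30 mm high, standing on the cabinet's roof. Leave it. Origin: centre of its underside.
- front_spool: Wooden thread spool, 50 mm across, 55 mm high, on the bench just outside the swing of the door's free edge. Leave it. Origin: centre of its underside.
- resin_bottle: Black bottle, 34 mm across, 85 mm high, on the bench behind the cabinet. Leave it. Origin: centre of its underside.
- resin_jar: Glass jar with black cap, 52 mm across, 60 mm high, on the bench behind the cabinet. Leave it. Origin: centre of its underside.
- dish: White ceramic bowl, 150 mm across, 40 mm high, to the robot's right. Leave it. Origin: centre of its underside.
- brush: Brush, 150 mm long along its x, lying on the bench to the robot's right. Leave it. Origin on its underside.
- hook_tin: Flat metal tin, 100 x 70 x 22 mm, to the robot's left. Leave it. Origin: centre of its underside.

How it is judged (in metres and radians):
On the way, in this order (a step that is already met when the one before it is completed fails the run):
1. the door is shut and seated on its catch, the timer not yet wound (value of joint door below 0.02 rad and value of joint timer_key below 1 rad), for 0.2 s.
2. the timer is fully wound, the door still shut (value of joint door below 0.02 rad and value of joint timer_key above 2.45 rad), for 0.2 s.
At the end, for the whole second after the job is handed in: The door is shut on its catch (door angle under 0.02 rad), the timer key is fully wound (over 2.45 rad of its 2.7), and the spools, bottle, jar, bowl, brush and tin are within 30 mm of where they stood (all of step 2 and distance of each of roof_spool, front_spool, resin_bottle, resin_jar, dish, brush, hook_tin from where it was at the start of the episode below 0.03 m); the robot touches nothing.
It fails at once if a bystander was knocked over or shifted more than 30 mm (distance of any of roof_spool, front_spool, resin_bottle, resin_jar, dish, brush, hook_tin from where it was at the start of the episode above 0.03 m).
It also fails if it takes over 64 s, if anything falls off the work surface, if the arm or the gripper's body presses on something with over 40 N, if the wrist force passes 120 N, or if a joint passes its speed limit or range.

## Working session

There is one attempt and no reset: what is moved stays moved. The work goes in short steps, Python scripts to look and compute and a tool call to move; the robot and the scene stay as the last step left them, time stands still between calls to the robot, and variables do not carry over. Pictures are saved under pics/ and viewed, at most 10 in all, crops included, and the job is handed in when it is done.

Besides the shell and the picture viewer there is one more tool, called after "Call:" as name([rows], argument=value, ...), one row to a line, values as JSON. apply_moves: Moves the arm, as the interface text tells. Its arguments: {"type":"object","properties":{"targets":{"type":"array","items":{"type":"array"}},"squeeze":{"type":"number"}},"required":["targets"]}

```bash
mkdir -p pics
cat > h.py <<'E'
import numpy as np,cv2
from rig import ctrl,capture,camera_info
def cloud(name):
    i=camera_info(name);im,d=capture(name)
    f=192/np.tan(np.radians(i['vfov']/2));v,u=np.mgrid[:384,:512]
    X=np.stack([(u-i['cx'])/f*d,(v-i['cy'])/f*d,d],-1)
    T=np.array(i['extrinsics']);return im,d,X@T[:3,:3].T+T[:3,3]
E
python3 - <<'E'
from h import *
for n in('scene','side'):
    im,d,P=cloud(n);cv2.imwrite(f'pics/{n}0.png',im);np.savez(f'{n}0.npz',im=im,d=d,P=P)
    print(n,camera_info(n)['extrinsics'])
s=ctrl.sense();print(s['time_s'],s['ee_rot'],s['force'])
E
```

```text
scene [[ 7.26606227e-03  5.58008833e-01 -8.29803197e-01  1.53524843e+03]
 [ 9.99930823e-01 -1.17301604e-02  8.67707537e-04 -3.59997701e+00]
 [-9.24953616e-03 -8.29752099e-01 -5.58055464e-01  8.48741572e+02]
 [ 0.00000000e+00  0.00000000e+00  0.00000000e+00  1.00000000e+00]]
side [[ 9.96398148e-01 -6.05925543e-02  5.93234540e-02  4.66098757e+02]
 [-8.47063946e-02 -6.78666548e-01  7.29545436e-01 -7.27969585e+02]
 [-3.94417762e-03 -7.31942797e-01 -6.81354669e-01  8.23658590e+02]
 [ 0.00000000e+00  0.00000000e+00  0.00000000e+00  1.00000000e+00]]
0.1 [-4.94767431e-04  7.07119166e-01  7.07094155e-01 -3.11308579e-04] [-0.63681642  0.50154866  0.08735639]
```

View pics/scene0.png

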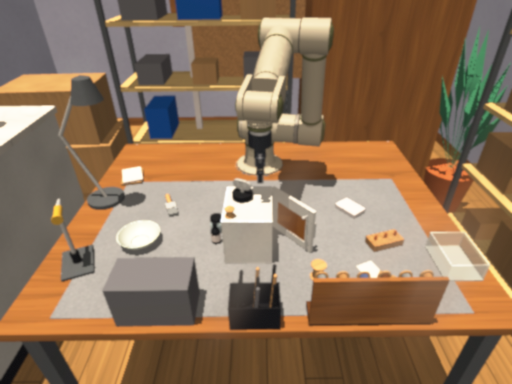

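View pics/side0.png

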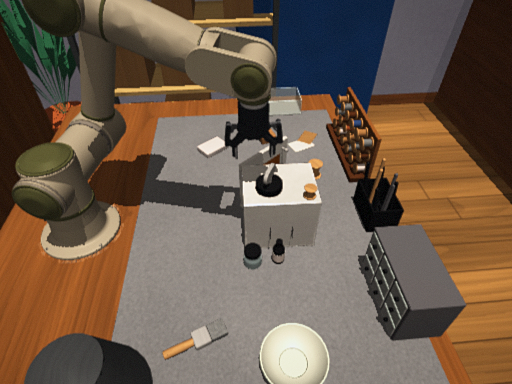

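Run:
```python
from h import *
A=[np.load(f'{n}0.npz') for n in('scene','side')]
for n,a in zip(('scene','side'),A):
    P=a['P'].reshape(-1,3);ok=(a['d'].ravel()>0)
    im=a['im'].reshape(-1,3).astype(int)
    box=ok&(P[:,0]>350)&(P[:,0]<750)&(P[:,1]>-250)&(P[:,1]<300)
    r=box&(abs(P[:,2]-180)<5)&(im.min(1)>130)
    Q=P[r][:,:2].astype(np.float32);print(n,'roof',len(Q),cv2.minAreaRect(Q),np.median(P[r][:,2]),Q.min(0),Q.max(0))
    print(cv2.boxPoints(cv2.minAreaRect(Q)))
    k=box&(P[:,2]>216)&(P[:,2]<252)
    print('key',k.sum());print(np.round(P[k][:60]).astype(int).tolist())
    sp=box&(P[:,2]>200)&(P[:,2]<216)&(im[:,2]-im[:,0]>50)
    print('spool',sp.sum(),P[sp].mean(0) if sp.sum() else '')
    k=box&(P[:,2]>165)&(P[:,2]<182)&(P[:,1]>60)
    print('doortop',np.round(P[k]).astype(int)[:80].tolist())
    k=box&(P[:,2]>30)&(P[:,2]<65)&(P[:,1]>60)&(im[:,2]-im[:,0]>60)
    print('fspool',k.sum(),np.median(P[k],0))
    c=(slice(150,280),slice(190,340)) if n=='scene' else (slice(120,280),slice(200,350))
    cv2.imwrite(f'pics/{n}c.png',cv2.resize(a['im'][c],None,fx=5 if n=='scene' else 3.7,fy=4.6 if n=='scene' else 3.7))
```

```text
scene roof 1256 ((594.0647583007812, 26.60296630859375), (297.60601806640625, 207.97242736816406), 89.41132354736328) 179.81927566089502 [ 490.31137 -123.10327] [698.04694 174.91798]
[[ 488.5552  -121.12381]
 [ 696.51666 -123.26056]
 [ 699.57434  174.32974]
 [ 491.61285  176.46649]]
key 178
[[483, -6, 248], [483, -3, 248], [487, 0, 250], [484, 4, 248], [484, -7, 245], [486, -3, 246], [483, 0, 244], [482, 4, 243], [548, -87, 244], [556, -83, 249], [556, -79, 249], [556, -76, 249], [557, -73, 249], [559, -69, 251], [554, -66, 248], [557, -63, 249], [556, -86, 245], [557, -83, 246], [560, -79, 247], [560, -76, 247], [565, -72, 250], [560, -69, 248], [564, -66, 250], [560, -63, 247], [560, -59, 247], [563, -56, 249], [564, -53, 250], [564, -49, 250], [553, -90, 240], [553, -87, 240], [553, -83, 240], [557, -80, 242], [560, -76, 244], [560, -73, 243], [560, -69, 244], [564, -66, 246], [566, -63, 247], [569, -59, 249], [567, -56, 248], [572, -52, 251], [569, -49, 249], [571, -46, 250], [567, -43, 247], [551, -90, 234], [552, -87, 235], [557, -83, 238], [561, -79, 240], [562, -76, 241], [55
[... 3671 characters left out ...]
0], [607, 135, 176], [611, 140, 171], [614, 143, 169], [618, 145, 168], [625, 148, 165], [578, 130, 178], [582, 130, 177], [584, 128, 179], [607, 137, 170], [611, 140, 168], [615, 142, 166], [575, 125, 178], [578, 126, 176], [581, 122, 179], [584, 124, 177], [607, 136, 167], [568, 119, 179], [571, 119, 179], [574, 117, 180], [577, 121, 177], [580, 119, 178], [583, 117, 179], [564, 113, 180], [567, 110, 182], [570, 113, 179], [574, 114, 178], [576, 112, 180], [580, 115, 177], [558, 109, 180], [561, 109, 180], [564, 112, 177], [567, 108, 180], [570, 108, 179], [573, 110, 178], [576, 110, 178], [580, 116, 172], [552, 108, 177], [554, 103, 181]]
fspool 36 [743.09232442 179.15379205  56.92369002]
```

View pics/sidec.png

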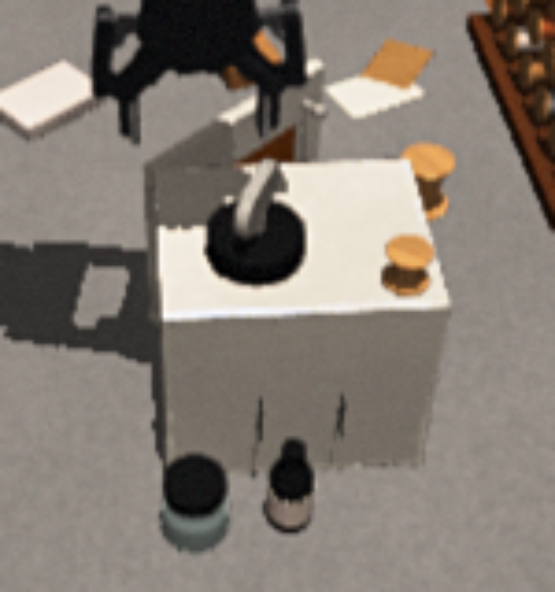

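View pics/scenec.png

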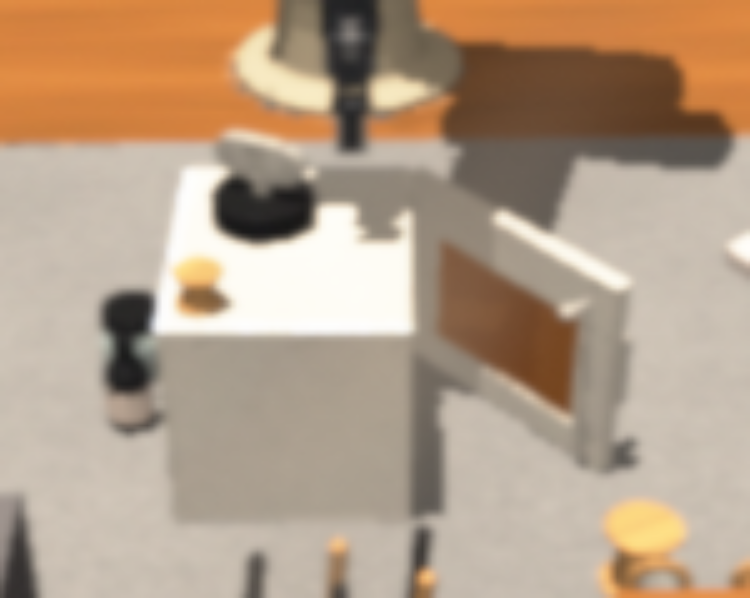

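Run:
```python
from h import *
from scipy.optimize import least_squares
A=[np.load(f'{n}0.npz') for n in('scene','side')]
for n,a in zip(('scene','side'),A):
    P=a['P'].reshape(-1,3);ok=(a['d'].ravel()>0)
    im=a['im'].reshape(-1,3).astype(int)
    roof=ok&(abs(P[:,2]-180)<6)&(P[:,0]>450)&(P[:,0]<720)&(P[:,1]>-150)&(P[:,1]<28)
    Q=P[roof]
    def edge(ax,hi,lo0,hi0):
        # extreme of axis per 8mm bin of other axis
        o=1-ax;pts=[]
        for b in np.arange(lo0,hi0,8):
            s=Q[(Q[:,o]>=b)&(Q[:,o]<b+8)]
            if len(s)>2: pts.append((b+4,np.percentile(s[:,ax],98 if hi else 2)))
        pts=np.array(pts);c=np.polyfit(*pts.T,1)
        r=pts[:,1]-np.polyval(c,pts[:,0]);k=abs(r)<6;return np.polyfit(*pts[k].T,1),k.sum()
    print(n,'ymin',edge(1,0,510,680),'xmax',edge(0,1,-110,20),'xmin',edge(0,0,-110,20))
    k=ok&(P[:,2]>222)&(P[:,2]<253)&(P[:,0]>520)&(P[:,0]<620)&(P[:,1]>-110)&(P[:,1]<-20)&(im.min(1)>90)
    K=P[k];print('key',cv2.minAreaRect(K[:,:2].astype(np.float32)),K.mean(0),[np.ptp(K[:,i]) for i in range(3)])
    T=K[K[:,2]>246];l=cv2.fitLine(T[:,:2].astype(np.float32),cv2.DIST_HUBER,0,.01,.01).ravel();print(len(T),'line',l,np.degrees(np.arctan2(l[1],l[0])),T.mean(0),T[:,:2].min(0),T[:,:2].max(0))
    k=ok&(P[:,2]>185)&(P[:,2]<210)&(im.max(1)<60)&(P[:,0]>500)&(P[:,0]<640)&(P[:,1]>-130)&(P[:,1]<0)
    print('housing',k.sum(),cv2.minEnclosingCircle(P[k][:,:2].astype(np.float32)))
    k=ok&(abs(P[:,2]-177)<3.5)&(P[:,0]>480)&(P[:,0]<680)&(P[:,1]>50)&(P[:,1]<200)
    D=P[k];l=cv2.fitLine(D[:,:2].astype(np.float32),cv2.DIST_HUBER,0,.01,.01).ravel();print('door',len(D),l,np.arctan2(l[1],l[0]),D[np.argmax(D[:,0]+D[:,1])])
```

```text
Traceback (most recent call last):
TypeError: expected non-empty vector for x
```

Run:
```python
from h import *
A=[np.load(f'{n}0.npz') for n in('scene','side')]
for n,a in zip(('scene','side'),A):
    P=a['P'].reshape(-1,3);ok=(a['d'].ravel()>0)
    im=a['im'].reshape(-1,3).astype(int)
    Q=P[ok&(abs(P[:,2]-180)<6)&(P[:,0]>450)&(P[:,0]<720)&(P[:,1]>-150)&(P[:,1]<28)]
    def edge(ax,hi,lo0,hi0):
        o=1-ax;pts=[]
        for b in np.arange(lo0,hi0,10):
            s=Q[(Q[:,o]>=b)&(Q[:,o]<b+10)]
            if len(s)>2: pts.append((int(s[:,o].mean()),int(s[:,ax].max() if hi else s[:,ax].min())))
        return pts
    print(n,'ymin',edge(1,0,500,690),'\nxmax',edge(0,1,-120,20),'\nxmin',edge(0,0,-120,20))
    k=ok&(P[:,2]>222)&(P[:,2]<253)&(P[:,0]>520)&(P[:,0]<620)&(P[:,1]>-110)&(P[:,1]<-20)&(im.min(1)>90)
    K=P[k];print('key',cv2.minAreaRect(K[:,:2].astype(np.float32)),K.mean(0))
    T=K[K[:,2]>246];l=cv2.fitLine(T[:,:2].astype(np.float32),cv2.DIST_HUBER,0,.01,.01).ravel();print(len(T),'line',l,np.degrees(np.arctan2(l[1],l[0])),T[:,:2].min(0),T[:,:2].max(0))
    k=ok&(P[:,2]>185)&(P[:,2]<210)&(im.max(1)<60)&(P[:,0]>500)&(P[:,0]<640)&(P[:,1]>-130)&(P[:,1]<0)
    print('housing',k.sum(),cv2.minEnclosingCircle(P[k][:,:2].astype(np.float32)))
    D=P[ok&(abs(P[:,2]-177)<3.5)&(P[:,0]>480)&(P[:,0]<680)&(P[:,1]>50)&(P[:,1]<200)]
    l=cv2.fitLine(D[:,:2].astype(np.float32),cv2.DIST_HUBER,0,.01,.01).ravel();print('door',len(D),l,np.arctan2(l[1],l[0]),D[np.argmax(D[:,0]+D[:,1])])
```

```text
scene ymin [(504, -116), (515, -116), (524, -118), (534, -118), (545, -117), (555, -120), (565, -119), (574, -118), (585, -120), (595, -120), (604, -119), (614, -122), (624, -82), (635, -120), (644, -122), (654, -122), (665, -121), (675, -120), (684, -123)] 
xmax [(-115, 691), (-104, 693), (-95, 692), (-84, 694), (-74, 693), (-64, 694), (-54, 694), (-45, 694), (-34, 694), (-24, 696), (-14, 694), (-4, 695), (5, 695), (15, 696)] 
xmin [(-115, 496), (-104, 496), (-95, 493), (-84, 500), (-74, 592), (-64, 592), (-54, 594), (-45, 588), (-34, 495), (-24, 496), (-14, 495), (-4, 499), (5, 499), (15, 498)]
key ((564.5736083984375, -60.59684753417969), (66.41096496582031, 16.56592559814453), 58.908058166503906) [566.89930096 -60.32782139 237.5548847 ]
32 line [ 4.1512811e-01  9.0976298e-01  5.6444110e+02 -6.1298897e+01] 65.47261 [554.46702386 -82.62412128] [577.42843904 -36.24977856]
housing 172 ((571.6075439453125, -60.56890869140625), 31.91402816772461)
door 150 [  0.7717957    0.63587064 579.2145     116.43961   ] 0.689136 [642.3220347  174.91797974 178.11988356]
side ymin [(505, -118), (515
[... 335 characters left out ...]
(-35, 692), (-25, 691), (-15, 690), (-4, 692), (5, 692), (14, 691)] 
xmin [(-115, 491), (-104, 490), (-95, 490), (-85, 490), (-75, 491), (-65, 492), (-55, 492), (-45, 493), (-35, 494), (-25, 492), (-15, 492), (-4, 493), (5, 493), (14, 494)]
key ((559.939697265625, -61.3655891418457), (61.8751106262207, 10.708307266235352), 62.54483413696289) [557.45565294 -67.94115535 247.50427952]
61 line [ 4.4629133e-01  8.9488775e-01  5.5962030e+02 -6.3752964e+01] 63.494007 [545.20109185 -87.21674617] [575.22974801 -39.32348574]
housing 411 ((559.3837890625, -63.912353515625), 35.507076263427734)
door 150 [  0.7760781   0.6306368 552.4126     96.85323  ] 0.68237346 [643.95930889 174.81136541 178.99470542]
```

Call:
apply_moves([
  [0, [10, 40, 0], [0, 0, 0]],
  [0, [25, 80, 0], [0, 0, 0]],
  [0, [40, 120, 0], [0, 0, 0]],
  [0, [50, 160, 0], [0, 0, 0]],
  [0, [60, 190, 0], [0, 0, 0]],
  [0, [60, 190, -30], [0, 0, 0]],
  [0, [60, 190, -60], [0, 0, 0]],
  [0, [60, 190, -81], [0, 0, 0]],
  [0, [60, 190, -81], [0, 0, 0]],
  [0, [60, 190, -81], [0, 0, 0]],
], squeeze=20)

```text
time_s: 1.1
eef_pos: [585.2, 190.0, 150.9]
ee_rot: [0.0, 0.707, 0.707, 0.0]
force: [0.8, -0.3, 1.2]
grip_width: -0.003
grip_force: 0.0
```

Run:
```python
from h import *
ims=[]
for n,c in(('scene',(slice(150,280),slice(190,340))),('side',(slice(100,250),slice(200,350)))):
    im,d,P=cloud(n);ims.append(cv2.resize(im[c],(400,380)))
    if n=='side':print('fspool',P[157:166:3,316])
cv2.imwrite('pics/a1.png',np.hstack(ims));print(ctrl.sense()['force'])
```

```text
fspool [[783.63048503 277.07536131   3.09342894]
 [760.31204749 198.19101943  54.08715687]
 [755.24784368 177.23791416  58.18809156]]
[ 0.13769651 -0.57317164 -0.43300626]
```

View pics/a1.png

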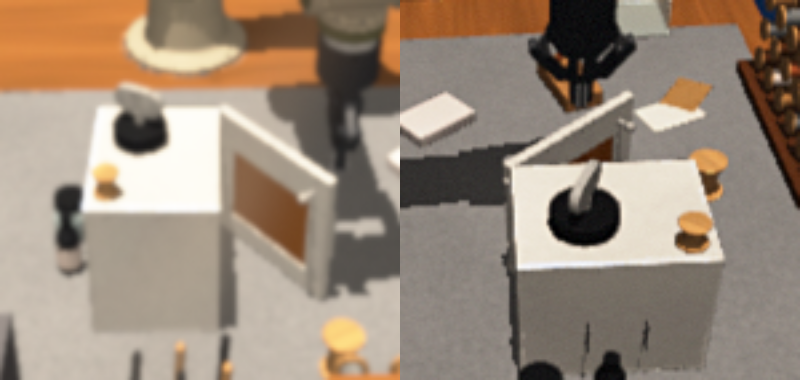

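Call:
apply_moves([
  [0, [10, -10, 0], [0, 0, 0]],
  [0, [19, -20, 0], [0, 0, 0]],
  [0, [30, -32, 0], [0, 0, 0]],
  [0, [40, -43, 0], [0, 0, 0]],
  [0, [50, -56, 0], [0, 0, 0]],
  [0, [59, -70, 0], [0, 0, 0]],
  [0, [65, -84, 0], [0, 0, 0]],
  [0, [71, -98, 0], [0, 0, 0]],
  [0, [73, -108, 0], [0, 0, 0]],
  [0, [74, -116, 0], [0, 0, 0]],
  [0, [74, -116, 0], [0, 0, 0]],
])

```text
time_s: 2.3
eef_pos: [659.1, 73.5, 150.4]
ee_rot: [-0.0, 0.707, 0.707, 0.0]
force: [-0.4, 0.7, -1.1]
grip_width: -0.0
grip_force: 0.4
```

Creep on until the catch gives.

Call:
apply_moves([
  [0, [0, -3, 0], [0, 0, 0]],
  [0, [0, -6, 0], [0, 0, 0]],
  [0, [0, -8, 0], [0, 0, 0]],
  [0, [0, -10, 0], [0, 0, 0]],
  [0, [0, -10, 0], [0, 0, 0]],
])

```text
time_s: 2.8
eef_pos: [658.9, 63.5, 150.3]
ee_rot: [0.0, 0.707, 0.707, -0.0]
force: [0.3, -0.2, 0.0]
grip_width: -0.001
grip_force: 0.0
```

```bash
cat > door.py <<'E'
from h import *
im,d,P=cloud('side');Q=P.reshape(-1,3)
print(ctrl.sense()['force'])
Q=Q[(d.ravel()>0)&(abs(Q[:,2]-178)<5)&(Q[:,0]>500)&(Q[:,0]<720)&(Q[:,1]>25)&(Q[:,1]<220)]
for b in range(500,710,20):
    s=Q[(Q[:,0]>=b)&(Q[:,0]<b+20)]
    if len(s):print(b+10,len(s),s[:,1].max().round(1),end='; ')
E
python3 door.py
```

```text
[ 0.41003385 -0.11022089  0.0742999 ]
510 37 55.2; 530 38 52.8; 550 35 54.9; 570 29 54.2; 590 20 52.3; 610 34 51.1; 630 36 52.1; 650 46 60.0; 670 43 58.9; 690 17 49.7;
```

Call:
apply_moves([
  [0, [0, -1, 0], [0, 0, 0]],
  [0, [0, -2, 0], [0, 0, 0]],
  [0, [0, -3, 0], [0, 0, 0]],
  [0, [0, -4, 0], [0, 0, 0]],
  [0, [0, -5, 0], [0, 0, 0]],
])

```text
time_s: 3.35
eef_pos: [659.0, 60.1, 150.3]
ee_rot: [-0.001, 0.707, 0.707, 0.001]
force: [1.1, 9.4, 0.1]
grip_width: 0.006
grip_force: 4.5
```

Call:
apply_moves([
  [0, [0, 15, 0], [0, 0, 0]],
  [0, [0, 45, 0], [0, 0, 0]],
  [0, [0, 45, 40], [0, 0, 0]],
  [0, [0, 45, 80], [0, 0, 0]],
  [0, [0, 45, 120], [0, 0, 0]],
  [0, [0, 45, 150], [0, 0, 0]],
  [50, [-20, 15, 150], [0, 0, -6]],
  [50, [-45, -20, 150], [0, 0, -12]],
  [50, [-70, -55, 150], [0, 0, -18]],
  [50, [-85, -90, 150], [0, 0, -24]],
  [50, [-97, -119, 150], [0, 0, -26]],
  [50, [-97, -119, 150], [0, 0, -26]],
  [50, [-97, -119, 150], [0, 0, -26]],
])

```text
time_s: 4.65
eef_pos: [562.1, -59.8, 300.5]
ee_rot: [0.0, 0.848, 0.53, 0.0]
force: [-0.2, -0.1, 0.6]
grip_width: 0.583
grip_force: 0.0
```

```bash
python3 door.py
python3 - <<'E'
from h import *
s=ctrl.sense();print(s['joints'],s['eef_pos'],s['ee_rot'],s['grip_width'])
i=camera_info('wrist');im,d=capture('wrist');cv2.imwrite('pics/w.png',im)
np.savez('w.npz',im=im,d=d,T=i['extrinsics'],k=[i['vfov'],i['cx'],i['cy']])
f=192/np.tan(np.radians(i['vfov']/2));T=np.array(i['extrinsics'])
v,u=np.mgrid[:384,:512];x=u-i['cx'];y=v-i['cy'];r=np.hypot(x,y)+1e-9;t=r/f
X=np.stack([x/r*np.tan(t)*d,y/r*np.tan(t)*d,d],-1);P=X@T[:3,:3].T+T[:3,3]
k=(d>0)&(t<1.4)&(P[...,2]>240)&(P[...,2]<256)&(np.hypot(P[...,0]-562,P[...,1]+61)<45)
K=P[k];print(len(K),K.mean(0),cv2.minAreaRect(K[:,:2].astype(np.float32)))
l=cv2.fitLine(K[:,:2].astype(np.float32),cv2.DIST_HUBER,0,.01,.01).ravel();print(l,np.degrees(np.arctan2(l[1],l[0])))
E
```

```text
[ 0.24976245 -0.70962501  0.27767689]
510 39 54.7; 530 34 52.2; 550 38 54.8; 570 29 54.4; 590 17 52.2; 610 34 50.6; 630 37 53.3; 650 32 52.3; 670 33 51.5; 690 19 47.8; [-3.12150996e-01  3.67436899e-01  1.24429229e+00  1.33156438e-04
  1.52972780e+00  1.40722515e-01] [562.25968146 -59.20042707 300.37032847] [9.05744477e-06 8.47807783e-01 5.30303643e-01 9.45760954e-05] 0.5906011280230914
1133 [563.07188769 -55.75548391 248.14337191] ((561.1727294921875, -59.76136779785156), (64.28797912597656, 9.8775634765625), 63.4378547668457)
[ 4.5495725e-01  8.9051330e-01  5.6300244e+02 -5.5834480e+01] 62.937813
```

View pics/w.png

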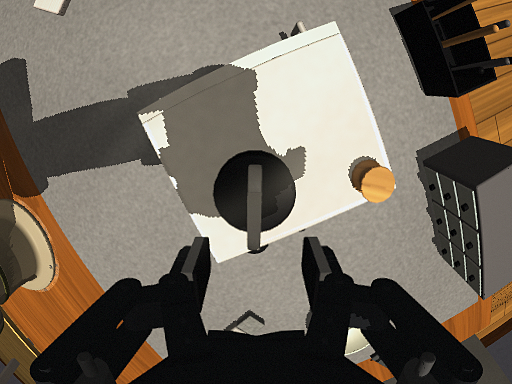

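Call:
apply_moves([
  [50, [-1, 0, -25], [0, 0, -0.7]],
  [50, [-1, 0, -50], [0, 0, -0.7]],
  [50, [-1, 0, -70], [0, 0, -0.7]],
  [50, [-1, 0, -84], [0, 0, -0.7]],
  [50, [-1, 0, -84], [0, 0, -0.7]],
  [5, [-1, 0, -84], [0, 0, -0.7]],
  [5, [-1, 0, -84], [0, 0, -0.7]],
  [5, [-1, 0, -84], [0, 0, -0.7]],
  [5, [-1, 0, -84], [0, 0, -0.7]],
  [5, [-1, 0, -84], [0, 0, -0.7]],
  [5, [-1, 0, -84], [0, 0, -0.7]],
], squeeze=40)

```text
time_s: 5.85
eef_pos: [560.7, -59.5, 217.2]
ee_rot: [-0.0, 0.851, 0.525, 0.0]
force: [-3.8, 2.5, 3.1]
grip_width: 0.111
grip_force: 39.4
```

Call:
apply_moves([
  [5, [0, 0, 0], [0, 0, -5]],
  [5, [0, 0, 0], [0, 0, -10]],
  [5, [0, 0, 0], [0, 0, -15]],
  [5, [0, 0, 0], [0, 0, -20]],
  [5, [0, 0, 0], [0, 0, -25]],
  [5, [0, 0, 0], [0, 0, -30]],
  [5, [0, 0, 0], [0, 0, -35]],
  [5, [0, 0, 0], [0, 0, -40]],
  [5, [0, 0, 0], [0, 0, -45]],
  [5, [0, 0, 0], [0, 0, -50]],
  [5, [0, 0, 0], [0, 0, -55]],
  [5, [0, 0, 0], [0, 0, -60]],
  [5, [0, 0, 0], [0, 0, -60]],
])

```text
time_s: 7.15
eef_pos: [561.2, -60.3, 217.2]
ee_rot: [0.0, 1.0, 0.028, 0.001]
force: [-1.0, -1.6, 3.8]
grip_width: 0.108
grip_force: 39.5
```

```bash
python3 -c "
from h import *
s=ctrl.sense();print(s['joints'],s['force'],s['wrist_torque'],s['grip_width'])"
```

```text
[-3.14309868e-01  4.09681492e-01  1.39852439e+00 -5.45288103e-04
  1.33197269e+00  1.19985988e+00] [-0.98739654 -1.62627395  3.79431803] [-0.29749307  0.22033715 -0.04492051] 0.1082047219561446
```

Turning well; continue toward the stop.

Call:
apply_moves([
  [5, [0, 0, 0], [0, 0, -5]],
  [5, [0, 0, 0], [0, 0, -10]],
  [5, [0, 0, 0], [0, 0, -15]],
  [5, [0, 0, 0], [0, 0, -20]],
  [5, [0, 0, 0], [0, 0, -25]],
  [5, [0, 0, 0], [0, 0, -30]],
  [5, [0, 0, 0], [0, 0, -35]],
  [5, [0, 0, 0], [0, 0, -40]],
  [5, [0, 0, 0], [0, 0, -45]],
  [5, [0, 0, 0], [0, 0, -50]],
  [5, [0, 0, 0], [0, 0, -55]],
  [5, [0, 0, 0], [0, 0, -60]],
  [5, [0, 0, 0], [0, 0, -64]],
  [5, [0, 0, 0], [0, 0, -64]],
])

```text
time_s: 8.55
eef_pos: [560.7, -61.2, 217.2]
ee_rot: [0.001, 0.863, -0.505, 0.001]
force: [-5.8, -5.9, 3.7]
grip_width: 0.109
grip_force: 39.8
```

```bash
python3 -c "
from h import *
s=ctrl.sense();print(s['joints'],s['force'],s['wrist_torque'],s['grip_width'])"
```

```text
[-0.31525245  0.4094363   1.3988031  -0.00260353  1.33276958  2.31538953] [-5.78931928 -5.85653216  3.66031139] [-0.89167041  0.81549924  0.00604421] 0.1088172944350262
```

Call:
apply_moves([
  [5, [0, 0, 0], [0, 0, -2]],
  [5, [0, 0, 0], [0, 0, -4]],
  [5, [0, 0, 0], [0, 0, -6]],
  [5, [0, 0, 0], [0, 0, -8]],
  [5, [0, 0, 0], [0, 0, -8]],
])

```text
time_s: 9.05
eef_pos: [560.6, -61.2, 217.3]
ee_rot: [0.001, 0.827, -0.563, 0.001]
force: [-6.2, -6.2, 5.3]
grip_width: 0.114
grip_force: 58.2
```

```bash
python3 -c "
from h import *
s=ctrl.sense();print(s['joints'],s['force'],s['wrist_torque'],s['grip_width'])"
```

```text
[-0.3150401   0.40934891  1.39879392 -0.00326726  1.33296714  2.45209799] [-6.24181217 -6.24403539  5.32728301] [-1.01979677  1.00672405  1.13704025] 0.11383174779940372
```

Call:
apply_moves([
  [5, [0, 0, 0], [0, 0, 1]],
  [30, [0, 0, 0], [0, 0, 1]],
  [50, [0, 0, 0], [0, 0, 1]],
  [50, [0, 0, 0], [0, 0, 1]],
  [50, [0, 0, 0], [0, 0, 1]],
  [50, [0, 0, 25], [0, 0, 1]],
  [50, [0, 0, 60], [0, 0, 1]],
  [50, [0, 0, 90], [0, 0, 1]],
  [50, [0, 0, 90], [0, 0, 1]],
])

```text
time_s: 9.95
eef_pos: [562.1, -60.2, 310.5]
ee_rot: [-0.001, 0.831, -0.557, 0.004]
force: [0.1, 0.7, -0.4]
grip_width: 0.589
grip_force: 0.0
```

```bash
python3 door.py
python3 - <<'E'
from h import *
s=ctrl.sense();print(s['eef_pos'],s['force'])
i=camera_info('wrist');im,d=capture('wrist')
f=192/np.tan(np.radians(i['vfov']/2));T=np.array(i['extrinsics'])
v,u=np.mgrid[:384,:512];x=u-i['cx'];y=v-i['cy'];r=np.hypot(x,y)+1e-9;t=r/f
X=np.stack([x/r*np.tan(t)*d,y/r*np.tan(t)*d,d],-1);P=X@T[:3,:3].T+T[:3,3]
k=(d>0)&(t<1.4)&(P[...,2]>240)&(P[...,2]<256)&(np.hypot(P[...,0]-562,P[...,1]+61)<45)
K=P[k];print(len(K),cv2.minAreaRect(K[:,:2].astype(np.float32)))
l=cv2.fitLine(K[:,:2].astype(np.float32),cv2.DIST_HUBER,0,.01,.01).ravel();print(np.degrees(np.arctan2(l[1],l[0])))
E
```

```text
[ 0.36820581  0.69634884 -0.2927338 ]
510 38 55.4; 530 37 53.3; 550 25 55.6; 570 19 53.3; 590 35 52.1; 610 32 48.5; 630 34 53.8; 650 34 51.1; 670 25 48.8; 690 20 47.1; [561.49858007 -60.02158136 307.82500952] [ 0.36820581  0.69634884 -0.2927338 ]
1074 ((561.2338256835938, -60.406333923339844), (9.984533309936523, 64.54237365722656), 23.504825592041016)
-66.28815
```

```bash
python3 -c "
from h import *
print(ctrl.finish_job())"
```

```text
the job is handed in; nothing more can be done
None
```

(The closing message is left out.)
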